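# Couple the drip tray and hang the cups to drain

### The arm

A 6-joint arm with a two-finger parallel gripper is mounted at the origin on the work surface. World frame = base frame: x ahead of the robot, y to its left, z up, the work surface at z = 0. Lengths are in m, angles in rad, forces in N, time in s.
With the tool pointing down it reaches from about 0.4 to 0.925 m from the base axis. Payload 12.5 kg.
Tool frame: the origin (TCP) lies at the very end of the fingers, on their centre line; the grasp point (between the pads) lies bot.grip_point_offset behind it (bot.grip_point_offset is the distance from the TCP to the grasp point, in m); z points along the fingers, y is the line along which they close (so a half turn about z gives the same grasp; the last joint's range is limited). The gripper opens to 95 mm and grips with 3 to 60 N. Pads are 20 mm wide; open, the fingers measure 119 mm over their backs; the gripper's body (75 mm by 180 mm) begins 59 mm behind the grasp point.
Start: joints at [-1.331, 0.491, 1.559, -0, 1.092, -0.106], TCP at [0.212, -0.588, 0.215] pointing down, gripper open.
Joint ranges: [-3.1, 3.1], [-0.84, 2.19], [0.05, 2.79], [-1.13, 4.28], [0.06, 2.93], [-2.69, 2.69]. Speed limits (rad/s): [2.22, 2.22, 2.79, 3.14, 3.14, 3.14].

### API

Orientations are given as a unit quaternion [x, y, z, w].
In Python, from rig import bot, vision, nets gives the robot as it stands. The module is installed in compiled form; this text tells all that it offers.
- The arm moves only by the tool apply_moves, never from a script. Its argument "moves" is a list of rows, each a list of 7 numbers: the finger opening in m, from 0 to 0.0951, then the shift along the world's x, y, z in m, then the turn, a rotation vector about the world's x, y, z in rad. In form: [[claw, x, y, z, wx, wy, wz], ...]. A call has 1 to 20 rows; each row shifts and turns the commanded pose from where the row before left it; what a row does not reach is not made up. A row lasts 1/10 s, in which the tool goes at most 50 mm and 8.59 degrees, less where a joint would pass 70% of its speed; a pose out of reach is approached as far as the arm can. A call with a gripper value outside its range is refused whole. The fingers move at their own pace and stop on an object; "force" is the grip in N (left out, the last holds). Time passes only in rows, so rows that do not move let the fingers close. It gives the time, the measured TCP pose, the force, the opening and the grip force at its end, in the units of the state.
- bot.state(): the state, without advancing time (a new reading comes with each control period).
- vision.camera(name): name is "side" or "top" or "wrist"; returns a dict with "frame" (480x640x3 uint8, red, green, blue), "range_z" (480x640 float32, m along the optical axis (not along the pixel's ray), 0 where there is no reading), "fx", "fy", "cx", "cy" (pixels), "pose" (4x4, takes a point from camera to world coordinates). Camera axes: x right, y down, z forward; pixel columns grow to the right and rows downward; lengths in m; the calibration is good to about 2 mm. A picture is of the moment at which its call begins.
- bot.finish_job(): hands the job in; it is judged then, once.
Trained networks look in the newest picture that a camera, given by its name, has taken for a name from the list of things; names that differ only in an ending like _2 or _b are one class to them, and where a whole thing is asked for, a point or a joint stands for the part that bears it (a point fixed in the world has none). Each returns a list of dicts, best first, with "conf" (0 to 1); they miss things now and then, are a little off and sometimes report something else, mostly with a low value. They report only what shows in the picture. A call takes as long as a camera call. They do not tell look-alikes from the thing itself.
- nets.outline_of(camera, label): "region" (480x640 bool, what is visible of it) and "pixel" ([column, row] in pixels, amid what is visible of it).
- nets.tip_of(camera, label): "pixel" ([column, row] in pixels: a listed point, or the origin of a listed thing).
The state is a dict: "t": time; "joint_positions": joint angles; "joint_vel": joint speeds; "effort": joint torques, N m; "eef_pos": TCP position; "ee_rot": TCP orientation; "ft_force": force on the tool from outside, world axes, zero at the start; "moment": the same for the moment, N m; "opening": opening from 0.0 (shut) to 1.0 (fully open); "grip_force": force on a finger pad.
Only numpy, scipy, OpenCV 4.12 (cv2) and the standard library are available. Lean on these libraries where they do the work, as an engineer would, in place of code of your own. Each camera call takes 0.05 s, during which the arm holds its last target. There are 200 camera calls.

### The job

Get the cup drainer ready and load it: push its drip tray fully home, then turn the blue bayonet ring in the tray a quarter turn clockwise until it clicks locked. After that hang the blue and the white tumbler mouth-down on the two sloping pegs, one on each (either way round), so that they sit right down on the pegs and drain. Leave the other things on the shelf where they are.

Things in the scene. Friction and masses are not known exactly. Their poses are not given: they have to be found in the camera images.
- drainer: fixed grey cup drainer, 270 mm wide (y) and about 270 mm deep (x). Origin on the shelf under its middle; its +x points from the open front (robot's side, where the tray slides out) to the rear beam, +y to its left. The rear beam (40 x 260 mm, top 70 mm above the shelf) has its middle at x = +130 mm and carries the two pegs; side rails 24 mm high at y = +-127 mm.
- tray (a joint): slide of the aluminium drip tray (220 mm deep, 236 mm wide, rim 30 mm above the shelf) in the drainer, in m: 0 = fully home, up to 0.09 = pulled out along the drainer's -x. Starts 45 to 85 mm out. Drags with about 3 N and stays where it is left; hard stop at 0. At home the tray's front edge is at drainer x = -120 mm.
- ring (a joint): turn of the bayonet ring in rad: 0 = open (the start), 1.571 = locked, hard stops at both; grows clockwise seen from above. An over-centre catch (up to 0.2 N m) pushes it back to open if let go before about 0.9 rad, and past about 1.1 rad snaps it to 1.571 by itself (the click) and holds it there.
- ring_centre (a point): centre of the underside of the blue bayonet ring, on its axis, 12 mm above the shelf. The ring is 96 mm across, its top 26 mm above the shelf; it lies in the tray and travels with it. With the tray home its axis is at drainer x = -52 mm, y = 0.
- ring_grip (a point): centre of the ring's grip bar, on the ring's axis, 52 mm above the shelf. Bar 84 mm long, 14 mm wide, 42 to 62 mm above the shelf, open underneath but for a post near each end. Its x axis runs along the bar towards the white-marked end, z up. At joint 0 the bar lies along the drainer's x (red mark on the tray); locked, along the drainer's y, between the green marks.
- peg_left_tip (a point): centre of the 16 mm orange ball at the tip of the left peg: drainer x = +60 mm, y = +75 mm, 173 mm up. The peg is a 12 mm black rod, 130 mm long, rising from the rear beam (x = +125 mm, 60 mm up) and leaning 30 degrees from vertical to the drainer's -x. A tumbler hangs with the inside of its foot on the ball and, let go, sags about 15 degrees until its wall leans on the rod.
- peg_right_tip (a point): the same for the right peg (drainer y = -75 mm).
- cup_blue: blue ceramic tumbler standing mouth-down, 100 mm tall, tapering from 72 mm across at the mouth to 54 mm at the closed foot, which is on top; wall 4 mm, foot 6 mm thick, about 200 g. Origin at the centre of the mouth (on the shelf at the start), +z towards the foot, so z up = mouth-down. May stand in any of four spots beside the drainer
- cup_white: white ceramic tumbler standing mouth-down, 100 mm tall, tapering from 72 mm across at the mouth to 54 mm at the closed foot, which is on top; wall 4 mm, foot 6 mm thick, about 200 g. Origin at the centre of the mouth (on the shelf at the start), +z towards the foot, so z up = mouth-down. May stand in any of four spots beside the drainer
- cup_blue_seat (a point): centre of the inside of the blue tumbler's foot, 94 mm from its mouth along its +z
- cup_white_seat (a point): centre of the inside of the white tumbler's foot, 94 mm from its mouth along its +z
- jar: bystander: glass jar with steel cap, 76 mm across, 120 mm tall, in one of the four spots; origin under its centre
- mug: bystander: terracotta-coloured mug with a handle, upright, 80 mm across, 90 mm tall, in one of the four spots; origin under its centre
- spoon_rest: bystander: round white ceramic spoon rest, 120 mm across, 22 mm high, far left; origin under its centre
- soap: bystander: green soap bottle, 64 mm across, 170 mm tall, far left; origin under its centre
- spatula: bystander: wooden spatula, 260 mm long, lying far right; x along it
- ladle: bystander: aluminium ladle, 280 mm long, lying far right; x along it
There are look-alikes about, which are no part of the job. There is more than one size of the cup_blue; the one meant has the size given above.

How it is judged:
By the outcome, as a careful person would: the job done as asked, in the order asked, and still so for the second after the job is handed in, with the robot touching nothing.
It also fails if it takes over 67 s, if anything falls off the work surface, if the arm or the gripper's body presses on something with over 40 N, if the wrist force passes 120 N, or if a joint passes its speed limit or range.

## Working session

There is one attempt and no reset: what is moved stays moved. The work goes in short steps, Python scripts to look and compute and a tool call to move; the robot and the scene stay as the last step left them, time stands still between calls to the robot, and variables do not carry over. Pictures are saved under pics/ and viewed, at most 10 in all, crops included, and the job is handed in when it is done.

Besides the shell and the picture viewer there is one more tool, called after ">>>" as name(argument=value, ...), one argument or row to a line, values as JSON. apply_moves: Moves the arm, as the interface text tells. Its arguments: {"type":"object","properties":{"moves":{"type":"array"},"force":{"type":"number"}},"required":["moves"]}

```bash
mkdir -p pics; cat > h.py <<'E'
import numpy as np, cv2
from rig import bot, vision, nets
def world(c,u,v,z=None,d=None):
    P=np.array(c["pose"]); r=np.array([(u-c["cx"])/c["fx"],(v-c["cy"])/c["fy"],1.0])
    if d is None:
        w=P[:3,:3]@r; d=(z-P[2,3])/w[2]
    return P[:3,:3]@(r*d)+P[:3,3]
def cloud(c):
    v,u=np.mgrid[:480,:640]; d=c["range_z"]
    p=np.stack([(u-c["cx"])/c["fx"]*d,(v-c["cy"])/c["fy"]*d,d],-1)
    P=np.array(c["pose"]); q=p@P[:3,:3].T+P[:3,3]; q[d==0]=np.nan
    return q
def save(c,n): cv2.imwrite("pics/"+n,c["frame"][...,::-1])
E
python3 - <<'E'
from h import *
print(bot.grip_point_offset)
for n in ["top","side"]:
    c=vision.camera(n); save(c,n+"0.png"); np.savez(n+"0.npz",**c)
    print(n,np.round(c["pose"],3).tolist(),c["fx"])
    q=cloud(c)
    for l in ["drainer","tray","ring_grip","ring_centre","peg_left_tip","peg_right_tip","cup_blue","cup_white","cup_blue_seat","jar","mug"]:
        for o in nets.tip_of(n,l)[:3]:
            u,v=np.round(o["pixel"]).astype(int); 
            print(l,round(o["conf"],2),u,v,np.round(q[v,u],3) if 0<=u<640 and 0<=v<480 else "")
E
```

```text
0.0188
top [[-0.024, -0.983, 0.182, 0.276], [-1.0, 0.025, 0.001, -0.023], [-0.005, -0.182, -0.983, 1.4], [0.0, 0.0, 0.0, 1.0]] 446.81679007255224
drainer 0.8 303 217 [0.618 0.029 0.009]Traceback (most recent call last):
  File "<stdin>", line 8, in <module>
ValueError: it knows: cup_blue, cup_blue_seat, cup_white, cup_white_seat, drainer, jar, ladle, mug, peg_left_tip, peg_right_tip, ring_centre, ring_grip, soap, spatula, spoon_rest
```

```bash
python3 - <<'E'
from h import *
for n in ["top","side"]:
    c=vision.camera(n); save(c,n+"0.png"); np.savez(n+"0.npz",**c)
    print(n,np.round(c["pose"],3).tolist(),c["fx"])
    q=cloud(c)
    for l in ["drainer","ring_grip","ring_centre","peg_left_tip","peg_right_tip","cup_blue","cup_white","cup_blue_seat","cup_white_seat","jar","mug"]:
        for o in nets.tip_of(n,l)[:3]:
            u,v=np.round(o["pixel"]).astype(int); 
            print(l,round(o["conf"],2),u,v,np.round(q[v,u],3) if 0<=u<640 and 0<=v<480 else "")
E
```

```text
top [[-0.024, -0.983, 0.182, 0.276], [-1.0, 0.025, 0.001, -0.023], [-0.005, -0.182, -0.983, 1.4], [0.0, 0.0, 0.0, 1.0]] 446.81679007255224
drainer 0.92 308 215 [0.624 0.013 0.01 ]
ring_grip 0.96 308 246 [0.514 0.013 0.062]
ring_centre 0.44 158 277 [0.438 0.488 0.002]
peg_left_tip 0.93 275 183 [0.677 0.101 0.18 ]
peg_right_tip 0.6 273 184 [0.675 0.106 0.18 ]
peg_right_tip 0.58 325 180 [ 0.742 -0.045  0.001]
cup_blue 0.85 214 224 [0.586 0.297 0.079]
cup_blue 0.81 225 321 [0.294 0.251 0.116]
cup_blue 0.57 182 194 [0.679 0.393 0.09 ]
cup_white 0.55 404 268 [ 0.434 -0.266  0.104]
cup_blue_seat 0.94 216 317 [0.306 0.273 0.135]
cup_blue_seat 0.72 212 217 [0.604 0.299 0.096]
cup_blue_seat 0.63 173 179 [0.712 0.407 0.137]
cup_white_seat 0.96 410 264 [ 0.445 -0.285  0.103]
jar 0.56 406 220 [ 0.573 -0.277  0.121]
mug 0.68 209 270 [0.456 0.328 0.003]
mug 0.44 275 185 [0.673 0.101 0.176]
side [[0.946, -0.241, 0.217, 0.092], [-0.324, -0.714, 0.621, -1.209], [0.005, -0.658, -0.753, 1.558], [0.0, 0.0, 0.0, 1.0]] 586.6146049531045
drainer 0.69 323 182 [0.602 0.278 0.023]
drainer 0.58 353 233 [0.621 0.012 0.017]
ring_grip 0.69 326 230 [0.523 0.015 0.066]
ring_grip 0.36 393 385 [ 0.527 -0.557  0.021]
peg_left_tip 0.94 358 179 [ 0.742  0.275 -0.002]
peg_right_tip 0.59 382 208 [ 0.693 -0.045  0.177]
peg_right_tip 0.54 331 298 [ 0.44  -0.273  0.1  ]
peg_right_tip 0.18 372 367 [ 0.496 -0.478  0.004]
cup_blue 0.61 321 182 [0.596 0.285 0.019]
cup_blue 0.61 338 155 [0.698 0.383 0.041]
cup_blue 0.61 302 154 [0.574 0.451 0.024]
cup_blue_seat 0.91 325 163 [0.618 0.303 0.092]
cup_blue_seat 0.59 342 129 [0.724 0.417 0.136]
cup_blue_seat 0.58 328 231 [0.53  0.014 0.059]
cup_white_seat 0.98 334 302 [ 0.442 -0.293  0.106]
jar 0.63 379 309 [ 0.576 -0.328  0.053]
mug 0.93 280 186 [0.439 0.29  0.042]
```

View pics/top0.png

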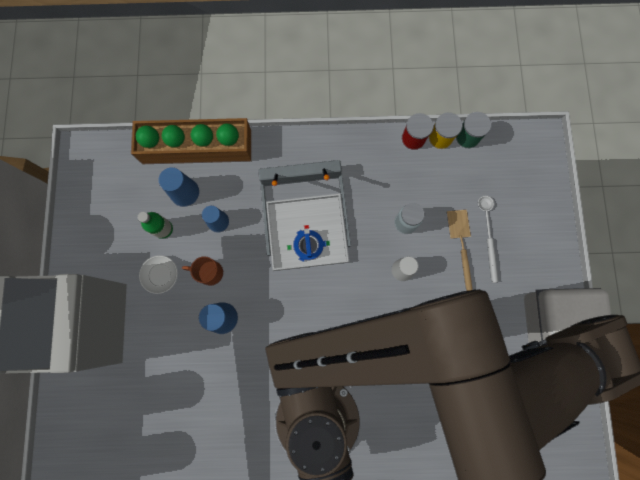

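View pics/side0.png

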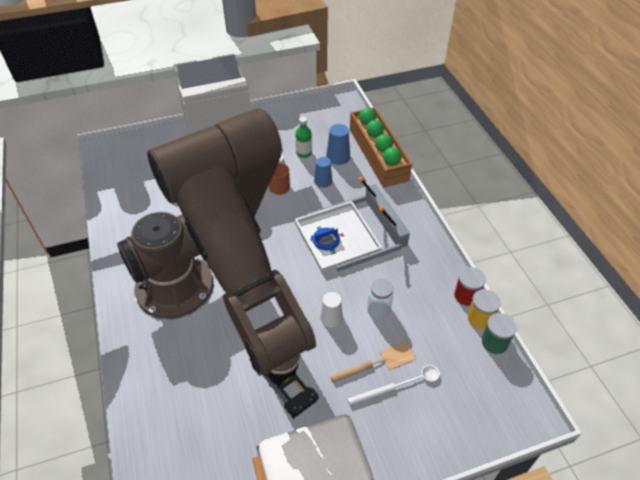

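```bash
python3 - <<'E'
from h import *
for n in ["top","side"]:
    c=dict(np.load(n+"0.npz")); q=cloud(c); f=c["frame"].astype(int)
    R,G,B=f[...,0],f[...,1],f[...,2]
    x,y,z=q[...,0],q[...,1],q[...,2]
    m=(R>180)&(G<140)&(B<90)&(z>0.13)&(z<.2)&(x<.8)&(x>.5)
    k,lab,st,ce=cv2.connectedComponentsWithStats(m.astype(np.uint8))
    for i in range(1,k): print(n,"orange",st[i,4],ce[i].round(1),world(c,*ce[i],z=0.173).round(4),q[lab==i].mean(0).round(3))
    for nm,(a,b,zl,zh,r) in dict(blue=(.61,.30,.09,.11,.06),white=(.447,-.285,.09,.112,.06),big1=(.3,.27,.12,.15,.06),big2=(.71,.41,.12,.15,.06),jar=(.577,-.28,.11,.13,.06),ringbar=(.515,.014,.055,.068,.06),beam=(.78,.0,.065,.08,.2)).items():
        s=(np.hypot(x-a,y-b)<r)&(z>zl)&(z<zh)
        if nm=="beam": s&=(x>.68)
        p=q[s]
        if len(p)<5: print(n,nm,len(p)); continue
        (cx,cy),(w,h),an=cv2.minAreaRect(p[:,:2].astype(np.float32))
        print(n,nm,len(p),p.mean(0).round(4),"rect",round(cx,4),round(cy,4),round(w,4),round(h,4),round(an,1))
    s=(abs(x-.55)<.25)&(abs(y-.01)<.19)&(z>.022)&(z<.034)
    p=q[s]; print(n,"rim",len(p),cv2.minAreaRect(p[:,:2].astype(np.float32)))
c=np.load("top0.npz")["frame"]
cv2.imwrite("pics/crop.png",cv2.resize(c[140:340,140:440],None,fx=2.6,fy=2.6,interpolation=2)[...,::-1])
E
```

```text
top blue 268 [0.6112 0.3026 0.0997] rect 0.6111 0.3019 0.0526 0.0535 12.4
top white 279 [ 0.4412 -0.2783  0.1004] rect 0.4409 -0.279 0.0537 0.0523 89.4
top big1 589 [0.3058 0.2835 0.1357] rect 0.3063 0.2838 0.0727 0.0724 89.7
top big2 520 [0.7106 0.413  0.1349] rect 0.7111 0.4143 0.0734 0.0722 88.0
top jar 394 [ 0.5922 -0.2972  0.1196] rect 0.5925 -0.2974 0.0641 0.0654 89.2
top ringbar 114 [0.5258 0.0152 0.0617] rect 0.5268 0.0152 0.082 0.0138 5.1
top beam 893 [0.7552 0.036  0.0699] rect 0.7552 0.0354 0.0407 0.2586 5.1
top rim 1278 ((0.5996957421302795, 0.021784305572509766), (0.2861112654209137, 0.26376742124557495), 4.826736927032471)
side orange 7 [360.3 178.4] [0.6773 0.1089 0.173 ] [0.675 0.104 0.178]
side orange 5 [380.8 208.4] [ 0.6899 -0.0421  0.173 ] [ 0.688 -0.046  0.177]
side blue 154 [0.6104 0.3016 0.1002] rect 0.6112 0.3066 0.0643 0.0515 71.0
side white 255 [ 0.4397 -0.2813  0.1005] rect 0.4398 -0.2797 0.0546 0.0555 13.0
side big1 0
side big2 265 [0.7104 0.4099 0.1349] rect 0.714 0.4156 0.0838 0.0722 70.8
side jar 347 [ 0.5909 -0.2986  0.12  ] rect 0.5911 -0.2971 0.0712 0.0639 68.3
side ringbar 104 [0.5233 0.0145 0.0616] rect 0.5236 0.0143 0.0853 0.0222 4.3
side beam 484 [0.7567 0.0254 0.071 ] rect 0.7554 0.0549 0.2961 0.0873 82.6
side rim 1024 ((0.6122701168060303, 0.0228537917137146), (0.31718870997428894, 0.2714058458805084), 5.1936936378479)
```

View pics/crop.png

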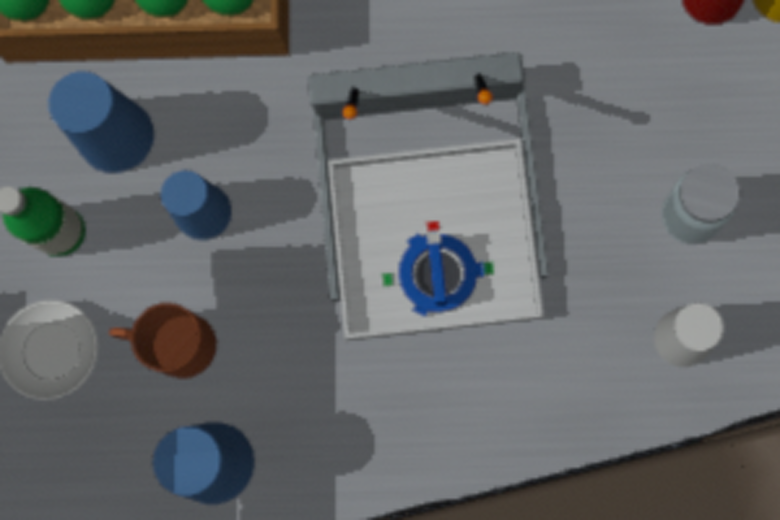

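Candidates for the blue tumbler in the top view are (212,217), (173,180) and (216,318). The last two are 135 mm tall with 73 mm tops. (212,217) is 100 mm tall with a 53 mm top, so it is the right one. The only white tumbler is at (405,264); (158,273) is the spoon rest. The ring bar is at (308,246).

```bash
cat >> h.py <<'E'
from scipy.spatial.transform import Rotation as Ro
YAW=np.deg2rad(5.0); O=np.array([.6257,.0241,0])
def D(x,y,z): return O+Ro.from_euler('z',YAW).apply([x,y,z])
def st():
    s=bot.state(); print(round(s["t"],2),"p",np.round(s["eef_pos"],4),"q",np.round(s["joint_positions"],2),"F",np.round(s["ft_force"],1),"op",round(s["opening"],3),"g",np.round(s["grip_force"],1)); return s
def want(pos,yaw,tilt=0):  # tool y at yaw+90deg; hand tilted back to the drainer's -x
    "shift and rotvec to the target"
    s=st(); R=Ro.from_quat(s["ee_rot"])
    best=None
    for k in (0,np.pi):
        T=Ro.from_euler('z',yaw)*Ro.from_euler('y',-tilt)*Ro.from_euler('x',np.pi)*Ro.from_euler('z',k)
        v=(T*R.inv()).as_rotvec(); print("shift",np.round(np.array(pos)-s["eef_pos"],4),"turn",np.round(v,3))
E
python3 - <<'E'
from h import *
print(Ro.from_quat(bot.state()["ee_rot"]).as_matrix().round(3))
want([.527,.015,.12],YAW)
q=cloud(dict(np.load("top0.npz")))
x,y,z=q[...,0],q[...,1],q[...,2]
for a in [(.35,.55,.2,.4,.07,.1),(.5,.68,.36,.55,.1,.19)]:
    s=(x>a[0])&(x<a[1])&(y>a[2])&(y<a[3])&(z>a[4])&(z<a[5]); print(q[s].min(0),q[s].max(0))
E
```

```text
[[ 0.941  0.339  0.   ]
 [ 0.339 -0.941 -0.   ]
 [-0.     0.    -1.   ]]
1.3 p [ 0.2119 -0.588   0.2147] q [-1.33  0.49  1.56 -0.    1.09 -0.11] F [-0.1  0.5  0.7] op 1.005 g 0.0
shift [ 0.3151  0.603  -0.0947] turn [ 0.     0.    -0.259]
shift [ 0.3151  0.603  -0.0947] turn [-0.     0.     2.883]
[0.40768558 0.28481475 0.070197  ] [0.48679514 0.38923517 0.09706937]
[0.5595541  0.3965076  0.10010688] [0.67991418 0.50778724 0.17450226]
```

>>> apply_moves(
  moves=[
    [0.06, 0.016, 0.03, 0, 0, 0, 0.144],
    [0.06, 0.016, 0.03, 0, 0, 0, 0.144],
    [0.06, 0.016, 0.03, 0, 0, 0, 0.144],
    [0.06, 0.016, 0.03, 0, 0, 0, 0.144],
    [0.06, 0.016, 0.03, 0, 0, 0, 0.144],
    [0.06, 0.016, 0.03, 0, 0, 0, 0.144],
    [0.06, 0.016, 0.03, 0, 0, 0, 0.144],
    [0.06, 0.016, 0.03, 0, 0, 0, 0.144],
    [0.06, 0.016, 0.03, 0, 0, 0, 0.144],
    [0.06, 0.016, 0.03, 0, 0, 0, 0.144],
    [0.06, 0.016, 0.03, 0, 0, 0, 0.144],
    [0.06, 0.016, 0.03, 0, 0, 0, 0.144],
    [0.06, 0.016, 0.03, 0, 0, 0, 0.144],
    [0.06, 0.016, 0.03, 0, 0, 0, 0.144],
    [0.06, 0.016, 0.03, 0, 0, 0, 0.144],
    [0.06, 0.016, 0.03, 0, 0, 0, 0.144],
    [0.06, 0.016, 0.03, 0, 0, 0, 0.144],
    [0.06, 0.016, 0.03, 0, 0, 0, 0.144],
    [0.06, 0.016, 0.03, 0, 0, 0, 0.144],
    [0.06, 0.016, 0.03, 0, 0, 0, 0.144],
  ],
  force=40,
)

```text
t: 3.3
eef_pos: [0.5324, 0.0134, 0.2148]
ee_rot: [-0.045, 0.999, 0.0, 0.0]
ft_force: [-0.8, 0.0, 0.6]
opening: 0.628
grip_force: 0.0
```

```bash
python3 - <<'E'
from h import *
want([.527,.0152,.035],YAW)
c=vision.camera("wrist"); save(c,"w1.png"); q=cloud(c)
x,y,z=q[...,0],q[...,1],q[...,2]
p=q[(np.hypot(x-.527,y-.015)<.055)&(z>.054)&(z<.07)]; print(len(p)); 
if len(p)>5: print(p.mean(0),cv2.minAreaRect(p[:,:2].astype(np.float32)))
E
```

```text
3.3 p [0.5324 0.0134 0.2148] q [-0.1   0.36  1.78  0.    1.   -1.76] F [-0.8  0.   0.6] op 0.628 g 0.0
shift [-0.0054  0.0018 -0.1798] turn [-1.000e-03 -0.000e+00  3.139e+00]
shift [-0.0054  0.0018 -0.1798] turn [-0.     0.    -0.003]
1190
[0.52512969 0.01401484 0.06230823] ((0.5267218351364136, 0.01442965492606163), (0.08217713236808777, 0.013990837149322033), 5.024477005004883)
```

>>> apply_moves(
  moves=[
    [0.06, -0.0055, 0.0012, -0.04, 0, 0, -0.003],
    [0.06, 0, 0, -0.04, 0, 0, 0],
    [0.06, 0, 0, -0.04, 0, 0, 0],
    [0.06, 0, 0, -0.03, 0, 0, 0],
    [0.06, 0, 0, -0.03, 0, 0, 0],
    [0.06, 0, 0, 0, 0, 0, 0],
    [0, 0, 0, 0, 0, 0, 0],
    [0, 0, 0, 0, 0, 0, 0],
    [0, 0, 0, 0, 0, 0, 0],
    [0, 0, 0, 0, 0, 0, 0],
    [0, 0, 0, 0, 0, 0, 0],
  ],
  force=50,
)

```text
t: 4.45
eef_pos: [0.5266, 0.0132, 0.0354]
ee_rot: [-0.041, 0.999, -0.0, 0.001]
ft_force: [-0.6, 0.4, -0.5]
opening: 0.269
grip_force: 0.0
```

>>> apply_moves(
  moves=[
    [0, 0.008, 0.0007, 0, 0, 0, 0],
    [0, 0.008, 0.0007, 0, 0, 0, 0],
    [0, 0.008, 0.0007, 0, 0, 0, 0],
    [0, 0.008, 0.0007, 0, 0, 0, 0],
    [0, 0.006, 0.0005, 0, 0, 0, 0],
    [0, 0.004, 0.0004, 0, 0, 0, 0],
    [0, 0.003, 0.0002, 0, 0, 0, 0],
    [0, 0.003, 0.0003, 0, 0, 0, 0],
    [0, 0, 0, 0, 0, 0, 0],
  ],
)

```text
t: 5.35
eef_pos: [0.5742, 0.0202, 0.035]
ee_rot: [-0.04, 0.999, 0.002, -0.001]
ft_force: [-2.8, 23.1, 5.9]
opening: 0.145
grip_force: 50.0
```

```bash
python3 - <<'E'
from h import *
st()
E
```

```text
5.35 p [0.5742 0.0202 0.035 ] q [-0.08  0.66  1.84  0.    0.65 -1.74] F [-2.8 23.1  5.9] op 0.145 g 50.0
```

>>> apply_moves(
  moves=[
    [0, 0.001, 0.001, 0, 0, 0, 0],
    [0, 0.002, 0.001, 0, 0, 0, 0],
    [0, 0.002, 0, 0, 0, 0, 0],
    [0, 0, 0, 0, 0, 0, 0],
  ],
)

```text
t: 5.75
eef_pos: [0.5794, 0.0208, 0.035]
ee_rot: [-0.041, 0.999, 0.001, -0.0]
ft_force: [-2.3, 10.8, 4.0]
opening: 0.143
grip_force: 50.0
```

>>> apply_moves(
  moves=[
    [0, 0.002, 0.0006, 0, 0, 0, 0],
    [0, 0.002, 0.0006, 0, 0, 0, 0],
    [0, 0.002, 0.0006, 0, 0, 0, 0],
    [0, 0, 0, 0, 0, 0, 0],
  ],
)

```text
t: 6.15
eef_pos: [0.5807, 0.0212, 0.0349]
ee_rot: [-0.041, 0.999, 0.0, -0.006]
ft_force: [-25.8, -4.4, 20.8]
opening: 0.146
grip_force: 50.0
```

```bash
python3 - <<'E'
from h import *
st()
for n in ["wrist","top"]:
    c=vision.camera(n); save(c,n+"2.png"); q=cloud(c)
    x,y,z=q[...,0],q[...,1],q[...,2]
    d=(q-O)@Ro.from_euler('z',YAW).as_matrix()
    for s in [(abs(d[...,1])<.11)&(d[...,0]<-.09)&(d[...,0]>-.2)&(z>.024)&(z<.035)]:
        p=d[s]; print(n,len(p), p[:,0].min() if len(p) else "", np.percentile(p[:,0],[2,10,50,90,98]) if len(p) else "")
E
```

```text
6.15 p [0.5807 0.0212 0.0349] q [-0.08  0.67  1.82 -0.    0.67 -1.73] F [-25.8  -4.4  20.8] op 0.146 g 50.0
wrist 5324 -0.11685606555584546 [-0.11676784 -0.11642763 -0.11396345 -0.09339758 -0.09064899]
top 20 -0.11914625466803253 [-0.1189912  -0.11863707 -0.11577742 -0.11385195 -0.11320267]
```

>>> apply_moves(
  moves=[
    [0.04, -0.002, 0, 0, 0, 0, 0],
    [0.04, -0.002, 0, 0, 0, 0, 0],
    [0.04, -0.004, -0.001, 0, 0, 0, 0],
    [0.04, -0.005, -0.001, 0, 0, 0, 0],
    [0.04, 0, 0, 0, 0, 0, 0],
    [0, 0, 0, 0, 0, 0, 0],
    [0, 0, 0, 0, 0, 0, 0],
    [0, 0, 0, 0, 0, 0, 0],
    [0, 0, 0, 0, 0, 0, 0],
    [0, 0, 0, 0, 0, 0, 0],
  ],
  force=50,
)

```text
t: 7.25
eef_pos: [0.5723, 0.0203, 0.0347]
ee_rot: [-0.041, 0.999, 0.001, -0.0]
ft_force: [-0.6, 8.8, 0.1]
opening: 0.144
grip_force: 50.0
```

>>> apply_moves(
  moves=[
    [0, 0.0005, 0, 0, 0, 0, -0.1],
    [0, 0.0005, 0, 0, 0, 0, -0.1],
    [0, 0.0005, 0, 0, 0, 0, -0.1],
    [0, 0, 0, 0, 0, 0, -0.1],
    [0, 0, 0, 0, 0, 0, -0.1],
    [0, 0, 0, 0, 0, 0, -0.1],
    [0, 0, 0, 0, 0, 0, -0.1],
    [0, 0, 0, 0, 0, 0, -0.1],
    [0, 0, 0, 0, 0, 0, 0],
  ],
)

```text
t: 8.15
eef_pos: [0.5733, 0.0226, 0.0347]
ee_rot: [0.353, 0.936, 0.001, -0.001]
ft_force: [-0.8, 27.0, 2.2]
opening: 0.145
grip_force: 50.0
```

```bash
python3 - <<'E'
from h import *
s=st(); print(np.round(s["moment"],2))
E
```

```text
8.15 p [0.5733 0.0226 0.0347] q [-0.08  0.66  1.84  0.01  0.64 -0.93] F [-0.8 27.   2.2] op 0.145 g 50.0
[ 4.77 -0.02  0.18]
```

>>> apply_moves(
  moves=[
    [0, 0, 0.001, 0, 0, 0, -0.1],
    [0, 0, 0.001, 0, 0, 0, -0.1],
    [0, 0, 0.0005, 0, 0, 0, -0.1],
    [0, 0, 0, 0, 0, 0, -0.1],
    [0, 0, 0, 0, 0, 0, -0.1],
    [0, 0, 0, 0, 0, 0, -0.1],
    [0, 0, 0, 0, 0, 0, -0.1],
    [0, 0, 0, 0, 0, 0, -0.06],
    [0, 0, 0, 0, 0, 0, 0],
    [0, 0, 0, 0, 0, 0, 0],
  ],
)

```text
t: 9.15
eef_pos: [0.5739, 0.0237, 0.0347]
ee_rot: [0.674, 0.739, 0.001, -0.001]
ft_force: [1.6, 17.0, 0.5]
opening: 0.148
grip_force: 50.0
```

```bash
python3 - <<'E'
from h import *
s=st(); print(np.round(s["moment"],2), Ro.from_quat(s["ee_rot"]).as_matrix()[:,1])
E
```

```text
9.15 p [0.5739 0.0237 0.0347] q [-0.07  0.66  1.84  0.    0.64 -0.17] F [ 1.6 17.   0.5] op 0.148 g 50.0
[ 2.91 -0.29 -0.19] [9.95831620e-01 9.12090448e-02 5.42562109e-04]
```

>>> apply_moves(
  moves=[
    [0.04, 0, 0, 0, 0, 0, 0],
    [0.04, 0, 0, 0, 0, 0, 0],
    [0.05, 0, 0, 0, 0, 0, 0],
    [0.06, 0, 0, 0.03, 0, 0, 0],
    [0.08, 0, 0, 0.04, 0, 0, 0],
    [0.09, -0.01, 0, 0.05, 0, 0, 0],
    [0.09, -0.01, 0, 0.05, 0, 0, 0],
    [0.09, -0.01, 0, 0.05, 0, 0, 0],
  ],
)

```text
t: 9.95
eef_pos: [0.5437, 0.0214, 0.2537]
ee_rot: [0.674, 0.739, -0.0, 0.0]
ft_force: [0.3, -0.7, 0.9]
opening: 0.759
grip_force: 0.0
```

```bash
python3 - <<'E'
from h import *
c=vision.camera("wrist"); save(c,"w3.png"); q=cloud(c)
d=(q-O)@Ro.from_euler('z',YAW).as_matrix()
s=(np.hypot(d[...,0]+.052,d[...,1])<.055)&(d[...,2]>.054)&(d[...,2]<.07)
p=d[s]; print(len(p),cv2.minAreaRect(p[:,:2].astype(np.float32)))
s=(abs(d[...,1])<.1)&(d[...,0]<-.105)&(d[...,0]>-.2)&(d[...,2]>.024)&(d[...,2]<.035)
p=d[s]; print("front",len(p),p[:,0].min() if len(p) else "")
# white, pick with tool y along drainer y
want([.441,-.2795,.052],YAW); want([.611,.302,.052],YAW)
E
```

```text
954 ((-0.0501052625477314, -0.000451844185590744), (0.08229399472475052, 0.014118988066911697), 89.86033630371094)
front 769 -0.11807656305190746
10.0 p [0.5449 0.0214 0.2615] q [-0.08  0.33  1.7  -0.    1.11 -0.17] F [0.9 0.2 7.3] op 0.804 g 0.0
shift [-0.1039 -0.3009 -0.2095] turn [ 0.009  0.007 -1.575]
shift [-0.1039 -0.3009 -0.2095] turn [-0.007  0.009  1.566]
10.0 p [0.5449 0.0214 0.2615] q [-0.08  0.33  1.7  -0.    1.11 -0.17] F [0.9 0.2 7.3] op 0.804 g 0.0
shift [ 0.0661  0.2806 -0.2095] turn [ 0.009  0.007 -1.575]
shift [ 0.0661  0.2806 -0.2095] turn [-0.007  0.009  1.566]
```

View pics/w3.png

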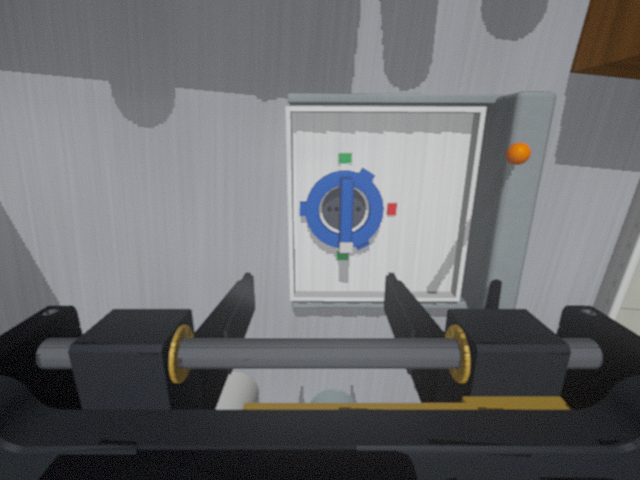

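>>> apply_moves(
  moves=[
    [0.095, 0.006, 0.0255, 0, 0, 0, 0.142],
    [0.095, 0.006, 0.0255, 0, 0, 0, 0.142],
    [0.095, 0.006, 0.0255, 0, 0, 0, 0.142],
    [0.095, 0.006, 0.0255, 0, 0, 0, 0.142],
    [0.095, 0.006, 0.0255, 0, 0, 0, 0.142],
    [0.095, 0.006, 0.0255, 0, 0, 0, 0.142],
    [0.095, 0.006, 0.0255, 0, 0, 0, 0.142],
    [0.095, 0.006, 0.0255, 0, 0, 0, 0.142],
    [0.095, 0.006, 0.0255, 0, 0, 0, 0.142],
    [0.095, 0.006, 0.0255, 0, 0, 0, 0.142],
    [0.095, 0.006, 0.0255, 0, 0, 0, 0.142],
    [0.095, 0, 0, 0, 0, 0, 0],
  ],
  force=20,
)

```text
t: 11.2
eef_pos: [0.6106, 0.3044, 0.2508]
ee_rot: [-0.044, 0.999, 0.0, -0.0]
ft_force: [0.2, -0.1, -0.6]
opening: 1.001
grip_force: 0.0
```

```bash
python3 - <<'E'
from h import *
want([.611,.302,.052],YAW)
c=vision.camera("wrist"); save(c,"w4.png"); q=cloud(c)
x,y,z=q[...,0],q[...,1],q[...,2]
p=q[(np.hypot(x-.611,y-.302)<.05)&(z>.095)&(z<.106)]; print(len(p),p.mean(0),cv2.minEnclosingCircle(p[:,:2].astype(np.float32)))
E
```

```text
11.2 p [0.6106 0.3044 0.2508] q [ 0.37  0.55  1.36  0.    1.24 -1.29] F [ 0.2 -0.1 -0.6] op 1.001 g 0.0
shift [ 0.0004 -0.0024 -0.1988] turn [ 1.00e-03 -0.00e+00  3.14e+00]
shift [ 0.0004 -0.0024 -0.1988] turn [-0.    -0.    -0.002]
2296 [0.61360627 0.30362507 0.10074206] ((0.6146035194396973, 0.3037358224391937), 0.027223655954003334)
```

View pics/w4.png

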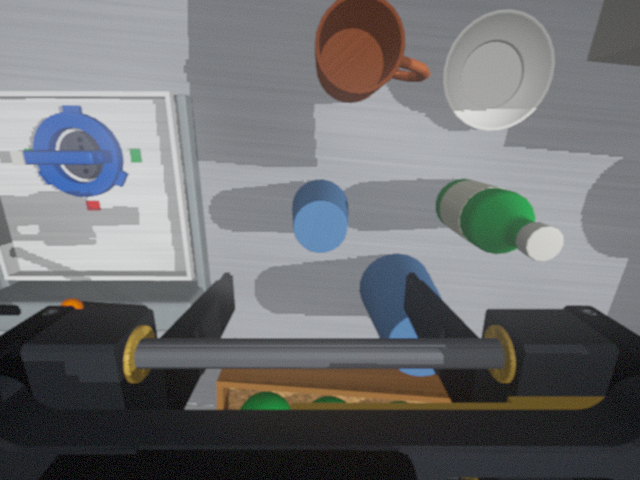

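>>> apply_moves(
  moves=[
    [0.095, 0.0025, -0.001, -0.04, 0, 0, 0],
    [0.095, 0, 0, -0.04, 0, 0, 0],
    [0.095, 0, 0, -0.04, 0, 0, 0],
    [0.095, 0, 0, -0.035, 0, 0, 0],
    [0.095, 0, 0, -0.025, 0, 0, 0],
    [0.095, 0, 0, -0.015, 0, 0, 0],
    [0.095, 0, 0, 0, 0, 0, 0],
    [0.02, 0, 0, 0, 0, 0, 0],
    [0.02, 0, 0, 0, 0, 0, 0],
    [0.02, 0, 0, 0, 0, 0, 0],
    [0.02, 0, 0, 0, 0, 0, 0],
    [0.02, 0, 0, 0, 0, 0, 0],
    [0.02, 0, 0, 0, 0, 0, 0],
  ],
  force=20,
)

```text
t: 12.55
eef_pos: [0.6132, 0.3017, 0.0575]
ee_rot: [-0.042, 0.999, 0.0, 0.001]
ft_force: [-1.4, 2.3, 5.2]
opening: 0.643
grip_force: 20.2
```

>>> apply_moves(
  moves=[
    [0.02, 0, 0, 0.02, 0, 0, 0],
    [0.02, 0, 0, 0.04, 0, 0, 0],
    [0.02, 0, 0, 0.045, 0, 0, 0],
    [0.02, 0, 0, 0.045, 0, 0, 0],
    [0.02, -0.005, -0.02, 0.045, 0, 0, 0],
    [0.02, -0.005, -0.02, 0.04, 0, 0, 0],
    [0.02, 0, 0, 0, 0, 0, 0],
  ],
)

```text
t: 13.25
eef_pos: [0.6039, 0.2597, 0.2977]
ee_rot: [-0.041, 0.999, 0.001, 0.004]
ft_force: [0.7, 0.9, -2.5]
opening: 0.647
grip_force: 19.8
```

```bash
cat >> h.py <<'E'
def peg(side,off,t,h=.0365,dx=.001,dy=.001):
    a=Ro.from_euler('z',YAW).apply([-np.sin(t),0,np.cos(t)])
    return D(.06+dx,side*.075+dy,.173)+a*(.008-h+off), a
E
python3 - <<'E'
from h import *
t=np.deg2rad(26); p,a=peg(1,.12,t); print("a",a.round(4))
want(p,YAW,t)
c=vision.camera("wrist"); save(c,"w5.png"); q=cloud(c); f=c["frame"].astype(int)
m=((f[...,0]>180)&(f[...,1]<150)&(f[...,2]<90)&(q[...,2]>.14)&(q[...,2]<.2)).astype(np.uint8)
k,lab,s,ce=cv2.connectedComponentsWithStats(m)
for i in range(1,k):
    if s[i,4]>15: print(s[i,4],ce[i],world(c,*ce[i],z=.173),q[lab==i].mean(0), np.nanmax(q[lab==i][:,2]))
print(D(.06,.075,.173))
E
```

```text
a [-0.4367 -0.0382  0.8988]
13.25 p [0.6039 0.2597 0.2977] q [ 0.31  0.47  1.37 -0.    1.3  -1.35] F [ 0.7  0.9 -2.5] op 0.647 g 19.8
shift [ 0.036  -0.1581 -0.0424] turn [ 0.715  0.062 -3.053]
shift [ 0.036  -0.1581 -0.0424] turn [ 0.037 -0.444  0.005]
162 [153.41975309 293.74074074] [0.68266813 0.10265214 0.173     ] [0.67972567 0.10537304 0.17837117] 0.1823345381001671
84 [  2.94047619 294.88095238] [ 0.69589467 -0.04323862  0.173     ] [ 0.69383741 -0.03976248  0.17647567] 0.1798515116896427
[0.678935   0.10404395 0.173     ]
```

>>> apply_moves(
  moves=[
    [0.02, 0.006, -0.0263, 0, 0.006, -0.074, 0.001],
    [0.02, 0.006, -0.0263, 0, 0.006, -0.074, 0.001],
    [0.02, 0.006, -0.0263, 0, 0.006, -0.074, 0.001],
    [0.02, 0.006, -0.0263, 0, 0.006, -0.074, 0.001],
    [0.02, 0.006, -0.0263, 0, 0.006, -0.074, 0.001],
    [0.02, 0.006, -0.0263, 0, 0.006, -0.074, 0.001],
    [0.02, 0, 0, -0.02, 0, 0, 0],
    [0.02, 0, 0, -0.022, 0, 0, 0],
    [0.02, 0, 0, 0, 0, 0, 0],
    [0.02, 0, 0, 0, 0, 0, 0],
  ],
)

```text
t: 14.3
eef_pos: [0.6387, 0.1037, 0.2485]
ee_rot: [-0.044, 0.975, 0.009, 0.219]
ft_force: [0.2, -0.1, -2.1]
opening: 0.646
grip_force: 19.8
```

```bash
python3 - <<'E'
from h import *
t=np.deg2rad(26); p,a=peg(1,.12,t); want(p,YAW,t)
c=vision.camera("side"); save(c,"s6.png"); cv2.imwrite("pics/s6c.png",cv2.resize(c["frame"][110:290,230:470],None,fx=3,fy=3)[...,::-1])
E
```

```text
14.3 p [0.6387 0.1037 0.2485] q [ 0.05  0.35  1.78  0.03  0.57 -1.63] F [ 0.2 -0.1 -2.1] op 0.646 g 19.8
shift [ 0.0012 -0.0021  0.0067] turn [-1.355 -0.117  2.829]
shift [ 0.0012 -0.0021  0.0067] turn [ 0.003 -0.011 -0.002]
```

View pics/s6c.png

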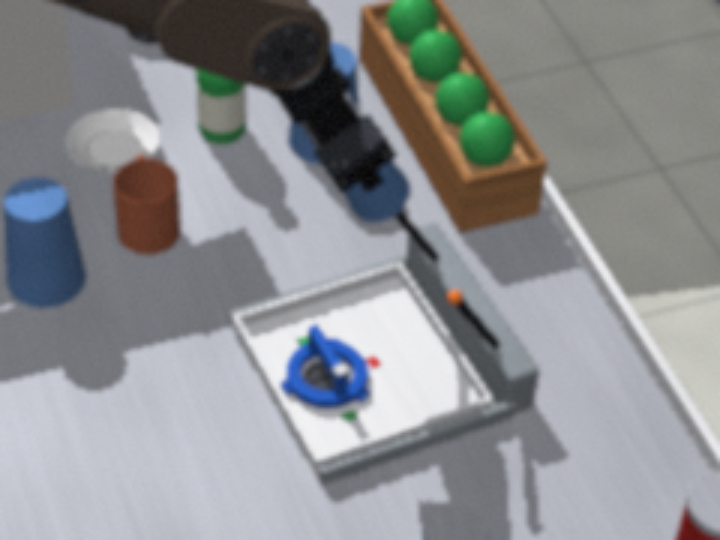

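>>> apply_moves(
  moves=[
    [0.02, 0.0035, -0.0015, -0.0112, 0, 0, 0],
    [0.02, 0.0055, 0.0005, -0.0112, 0, 0, 0],
    [0.02, 0.0055, 0.0005, -0.0112, 0, 0, 0],
    [0.02, 0.0055, 0.0005, -0.0112, 0, 0, 0],
    [0.02, 0.0055, 0.0005, -0.0112, 0, 0, 0],
    [0.02, 0.0055, 0.0005, -0.0112, 0, 0, 0],
    [0.02, 0.0055, 0.0005, -0.0112, 0, 0, 0],
    [0.02, 0.0055, 0.0005, -0.0112, 0, 0, 0],
    [0.02, 0, 0, 0, 0, 0, 0],
  ],
)

```text
t: 15.25
eef_pos: [0.681, 0.1053, 0.1581]
ee_rot: [-0.044, 0.975, 0.009, 0.22]
ft_force: [-0.2, 0.9, -2.3]
opening: 0.641
grip_force: 19.8
```

```bash
python3 - <<'E'
from h import *
t=np.deg2rad(20); p,a=peg(1,0,t); want(p,YAW,t)
E
```

```text
15.25 p [0.681  0.1053 0.1581] q [ 0.05  0.51  1.78  0.03  0.41 -1.64] F [-0.2  0.9 -2.3] op 0.641 g 19.8
shift [ 0.0086  0.0006 -0.0119] turn [-1.207 -0.103  2.896]
shift [ 0.0086  0.0006 -0.0119] turn [-0.006  0.094 -0.002]
```

>>> apply_moves(
  moves=[
    [0.02, 0.002, 0, -0.003, 0, 0.025, 0],
    [0.02, 0.002, 0, -0.003, 0, 0.025, 0],
    [0.02, 0.002, 0, -0.003, 0, 0.025, 0],
    [0.02, 0.002, 0.0005, -0.002, 0, 0.02, 0],
    [0.02, 0, 0, 0, 0, 0, 0],
  ],
)

```text
t: 15.75
eef_pos: [0.6895, 0.1059, 0.1493]
ee_rot: [-0.043, 0.984, 0.011, 0.174]
ft_force: [0.7, -0.1, -2.1]
opening: 0.646
grip_force: 19.8
```

>>> apply_moves(
  moves=[
    [0.02, 0, 0, -0.001, 0, 0, 0],
    [0.02, 0.0005, 0, -0.001, 0, 0, 0],
    [0.02, 0, 0, -0.001, 0, 0, 0],
    [0.02, 0, 0, 0, 0, 0, 0],
  ],
)

```text
t: 16.15
eef_pos: [0.6893, 0.1059, 0.146]
ee_rot: [-0.043, 0.984, 0.011, 0.174]
ft_force: [-0.2, 0.5, -2.1]
opening: 0.643
grip_force: 19.8
```

>>> apply_moves(
  moves=[
    [0.02, 0.0005, 0, -0.001, 0, 0, 0],
    [0.02, 0.0005, 0, -0.0015, 0, 0, 0],
    [0.02, 0, 0, 0, 0, 0, 0],
  ],
)

```text
t: 16.45
eef_pos: [0.6909, 0.106, 0.145]
ee_rot: [-0.043, 0.984, 0.011, 0.175]
ft_force: [-5.3, -0.0, 7.4]
opening: 0.645
grip_force: 20.3
```

>>> apply_moves(
  moves=[
    [0.068, 0, 0, 0, 0, 0, 0],
    [0.075, 0, 0, 0, 0, 0, 0],
    [0.095, 0, 0, 0, 0, 0, 0],
    [0.095, 0, 0, 0, 0, 0, 0],
    [0.095, 0, 0, 0, 0, 0, 0],
    [0.095, -0.004, 0, 0.011, 0, 0, 0],
    [0.095, -0.007, -0.001, 0.02, 0, 0, 0],
    [0.095, -0.011, -0.001, 0.03, 0, 0, 0],
    [0.095, -0.014, -0.001, 0.037, 0, 0, 0],
    [0.095, -0.014, -0.001, 0.037, 0, 0, 0],
    [0.095, -0.01, -0.001, 0.02, 0, 0, 0],
  ],
)

```text
t: 17.55
eef_pos: [0.63, 0.1009, 0.3029]
ee_rot: [-0.043, 0.983, 0.011, 0.176]
ft_force: [0.7, -0.0, 0.2]
opening: 1.002
grip_force: 0.0
```

```bash
python3 - <<'E'
from h import *
want([.441,-.2795,.056],YAW)
c=vision.camera("side"); cv2.imwrite("pics/s7c.png",cv2.resize(c["frame"][110:290,230:470],None,fx=3,fy=3)[...,::-1])
E
```

```text
17.55 p [0.63   0.1009 0.3029] q [ 0.05  0.31  1.66  0.03  0.82 -1.63] F [ 0.7 -0.   0.2] op 1.002 g 0.0
shift [-0.189  -0.3804 -0.2469] turn [-0.552 -0.058  3.092]
shift [-0.189  -0.3804 -0.2469] turn [-0.037  0.353 -0.   ]
```

View pics/s7c.png

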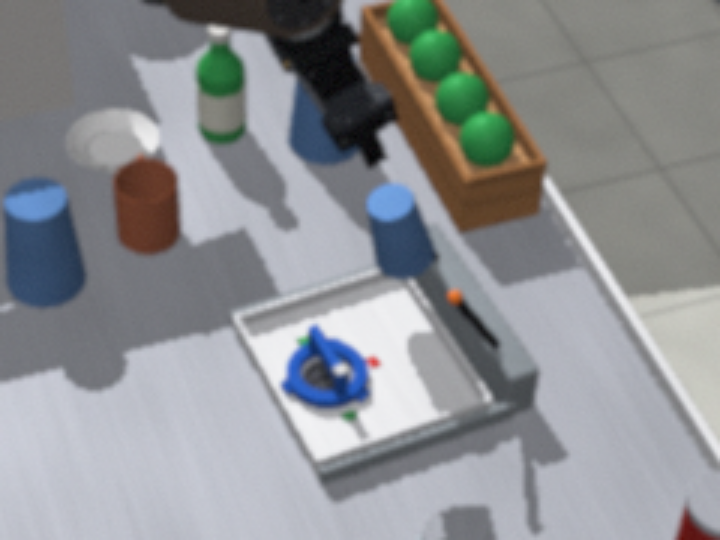

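>>> apply_moves(
  moves=[
    [0.095, -0.019, -0.038, -0.003, -0.004, 0.036, 0],
    [0.095, -0.019, -0.038, -0.003, -0.004, 0.036, 0],
    [0.095, -0.019, -0.038, -0.005, -0.004, 0.036, 0],
    [0.095, -0.019, -0.038, -0.005, -0.004, 0.036, 0],
    [0.095, -0.019, -0.038, -0.005, -0.004, 0.035, 0],
    [0.095, -0.019, -0.038, -0.005, -0.004, 0.035, 0],
    [0.095, -0.019, -0.038, -0.006, -0.004, 0.035, 0],
    [0.095, -0.019, -0.038, -0.006, -0.004, 0.035, 0],
    [0.095, -0.019, -0.038, -0.006, -0.003, 0.035, 0],
    [0.095, -0.018, -0.038, -0.006, -0.002, 0.034, 0],
    [0.095, 0, 0, 0, 0, 0, 0],
  ],
)

```text
t: 18.7
eef_pos: [0.4399, -0.2823, 0.2481]
ee_rot: [-0.042, 0.999, 0.0, -0.003]
ft_force: [-0.9, 0.6, -0.2]
opening: 1.002
grip_force: 0.0
```

```bash
python3 - <<'E'
from h import *
c=vision.camera("wrist"); q=cloud(c)
x,y,z=q[...,0],q[...,1],q[...,2]
p=q[(np.hypot(x-.441,y+.28)<.05)&(z>.095)&(z<.106)]; print(len(p)); print(cv2.minEnclosingCircle(p[:,:2].astype(np.float32)) if len(p)>9 else "")
want([.442,-.279,.056],YAW)
E
```

```text
2328
((0.44351330399513245, -0.28028547763824463), 0.027469344437122345)
18.75 p [ 0.4406 -0.2806  0.2484] q [-0.69  0.31  1.76 -0.    1.07 -2.35] F [ 0.3  0.3 -0.4] op 1.0 g 0.0
shift [ 0.0014  0.0016 -0.1924] turn [-7.000e-03  1.000e-03 -3.139e+00]
shift [ 0.0014  0.0016 -0.1924] turn [-0.    -0.005  0.003]
```

>>> apply_moves(
  moves=[
    [0.095, 0.002, 0.0005, -0.04, 0, -0.004, 0],
    [0.095, 0, 0, -0.04, 0, 0, 0],
    [0.095, 0, 0, -0.04, 0, 0, 0],
    [0.095, 0, 0, -0.035, 0, 0, 0],
    [0.095, 0, 0, -0.022, 0, 0, 0],
    [0.095, 0, 0, -0.015, 0, 0, 0],
    [0.095, 0, 0, 0, 0, 0, 0],
    [0.02, 0, 0, 0, 0, 0, 0],
    [0.02, 0, 0, 0, 0, 0, 0],
    [0.02, 0, 0, 0, 0, 0, 0],
    [0.02, 0, 0, 0, 0, 0, 0],
    [0.02, 0, 0, 0, 0, 0, 0],
    [0.02, 0, 0, 0, 0, 0, 0],
  ],
  force=20,
)

```text
t: 20.05
eef_pos: [0.4436, -0.2787, 0.057]
ee_rot: [-0.044, 0.999, -0.0, 0.0]
ft_force: [-0.6, 1.6, 5.0]
opening: 0.639
grip_force: 20.1
```

>>> apply_moves(
  moves=[
    [0.02, 0, 0, 0.02, 0, 0, 0],
    [0.02, 0, 0, 0.04, 0, 0, 0],
    [0.02, 0, 0, 0.045, 0, 0, 0],
    [0.02, 0, 0, 0.045, 0, 0, 0],
    [0.02, 0.01, 0.01, 0.045, 0, 0, 0],
    [0.02, 0.01, 0.01, 0.045, 0, 0, 0],
    [0.02, 0, 0, 0, 0, 0, 0],
  ],
)

```text
t: 20.75
eef_pos: [0.4654, -0.2587, 0.3021]
ee_rot: [-0.044, 0.999, -0.003, 0.004]
ft_force: [0.1, -0.6, -3.7]
opening: 0.642
grip_force: 19.8
```

```bash
python3 - <<'E'
from h import *
t=np.deg2rad(26); p,a=peg(-1,.12,t); want(p,YAW,t)
E
```

```text
20.75 p [ 0.4654 -0.2587  0.3021] q [-0.63  0.27  1.67  0.    1.19 -2.29] F [ 0.1 -0.6 -3.7] op 0.642 g 19.8
shift [ 0.1876  0.2109 -0.0468] turn [-0.715 -0.054  3.056]
shift [ 0.1876  0.2109 -0.0468] turn [ 0.045 -0.445 -0.   ]
```

>>> apply_moves(
  moves=[
    [0.02, 0.0235, 0.0264, 0, 0.006, -0.056, 0],
    [0.02, 0.0235, 0.0264, 0, 0.006, -0.056, 0],
    [0.02, 0.0235, 0.0264, 0, 0.006, -0.056, 0],
    [0.02, 0.0235, 0.0264, 0, 0.006, -0.056, 0],
    [0.02, 0.0235, 0.0264, 0, 0.006, -0.056, 0],
    [0.02, 0.0235, 0.0264, 0, 0.005, -0.055, 0],
    [0.02, 0.0235, 0.0264, 0, 0.005, -0.055, 0],
    [0.02, 0.0235, 0.0264, 0, 0.005, -0.055, 0],
    [0.02, 0, 0, -0.02, 0, 0, 0],
    [0.02, 0, 0, -0.02, 0, 0, 0],
    [0.02, 0, 0, 0, 0, 0, 0],
  ],
)

```text
t: 21.85
eef_pos: [0.6498, -0.047, 0.2525]
ee_rot: [-0.043, 0.975, 0.013, 0.218]
ft_force: [-0.3, -0.5, -2.9]
opening: 0.637
grip_force: 19.8
```

```bash
python3 - <<'E'
from h import *
t=np.deg2rad(26); p,a=peg(-1,.12,t); want(p,YAW,t)
E
```

```text
21.85 p [ 0.6498 -0.047   0.2525] q [-0.23  0.35  1.76  0.24  0.63 -2.06] F [-0.3 -0.5 -2.9] op 0.637 g 19.8
shift [ 0.0032 -0.0008  0.0027] turn [ 1.352  0.131 -2.832]
shift [ 0.0032 -0.0008  0.0027] turn [-0.006 -0.014 -0.003]
```

>>> apply_moves(
  moves=[
    [0.02, 0.0075, 0, -0.0112, -0.003, -0.007, 0],
    [0.02, 0.0065, 0.0005, -0.0112, -0.003, -0.007, 0],
    [0.02, 0.0055, 0.0005, -0.0112, 0, 0, 0],
    [0.02, 0.0055, 0.0005, -0.0112, 0, 0, 0],
    [0.02, 0.0055, 0.0005, -0.0112, 0, 0, 0],
    [0.02, 0.0055, 0.0005, -0.0112, 0, 0, 0],
    [0.02, 0.0055, 0.0005, -0.0112, 0, 0, 0],
    [0.02, 0.0055, 0.0005, -0.0112, 0, 0, 0],
    [0.02, 0, 0, 0, 0, 0, 0],
  ],
)

```text
t: 22.75
eef_pos: [0.6984, -0.0437, 0.165]
ee_rot: [-0.044, 0.973, 0.01, 0.227]
ft_force: [-0.4, 0.3, -2.6]
opening: 0.639
grip_force: 19.8
```

```bash
python3 - <<'E'
from h import *
t=np.deg2rad(20); p,a=peg(-1,0,t); want(p,YAW,t)
E
```

```text
22.75 p [ 0.6984 -0.0437  0.165 ] q [-0.21  0.52  1.75  0.3   0.45 -2.11] F [-0.4  0.3 -2.6] op 0.639 g 19.8
shift [ 0.0042  0.0003 -0.0187] turn [-1.228 -0.108  2.887]
shift [ 0.0042  0.0003 -0.0187] turn [-0.009  0.109 -0.002]
```

>>> apply_moves(
  moves=[
    [0.02, 0.001, 0, -0.004, -0.002, 0.025, 0],
    [0.02, 0.001, 0, -0.004, -0.002, 0.028, 0],
    [0.02, 0.001, 0, -0.004, -0.002, 0.028, 0],
    [0.02, 0.001, 0, -0.004, -0.002, 0.028, 0],
    [0.02, 0, 0, -0.0015, 0, 0, 0],
    [0.02, 0, 0, -0.001, 0, 0, 0],
    [0.02, 0, 0, 0, 0, 0, 0],
  ],
)

```text
t: 23.45
eef_pos: [0.7022, -0.0439, 0.1486]
ee_rot: [-0.044, 0.984, 0.008, 0.175]
ft_force: [0.9, 0.1, -2.5]
opening: 0.638
grip_force: 19.8
```

>>> apply_moves(
  moves=[
    [0.02, 0, 0, -0.0015, 0, 0, 0],
    [0.02, 0, 0, -0.0015, 0, 0, 0],
    [0.02, 0, 0, -0.001, 0, 0, 0],
    [0.02, 0, 0, 0, 0, 0, 0],
  ],
)

```text
t: 23.85
eef_pos: [0.7024, -0.0439, 0.1445]
ee_rot: [-0.044, 0.984, 0.008, 0.175]
ft_force: [-0.1, 0.2, -2.2]
opening: 0.636
grip_force: 19.8
```

>>> apply_moves(
  moves=[
    [0.02, 0, 0, -0.001, 0, 0, 0],
    [0.02, 0, 0, -0.001, 0, 0, 0],
    [0.02, 0, 0, 0, 0, 0, 0],
  ],
)

```text
t: 24.15
eef_pos: [0.7032, -0.044, 0.1442]
ee_rot: [-0.044, 0.983, 0.008, 0.176]
ft_force: [-3.9, 1.4, 7.3]
opening: 0.632
grip_force: 20.3
```

Contact. Next I release and retract the same way as before.

>>> apply_moves(
  moves=[
    [0.068, 0, 0, 0, 0, 0, 0],
    [0.075, 0, 0, 0, 0, 0, 0],
    [0.095, 0, 0, 0, 0, 0, 0],
    [0.095, 0, 0, 0, 0, 0, 0],
    [0.095, 0, 0, 0, 0, 0, 0],
    [0.095, -0.004, 0, 0.011, 0, 0, 0],
    [0.095, -0.007, -0.001, 0.02, 0, 0, 0],
    [0.095, -0.011, -0.001, 0.03, 0, 0, 0],
    [0.095, -0.014, -0.001, 0.037, 0, 0, 0],
    [0.095, -0.014, -0.001, 0.037, 0, 0, 0],
    [0.095, -0.03, -0.02, 0.02, 0, 0, 0],
    [0.095, -0.03, -0.03, 0, 0, 0, 0],
    [0.095, -0.03, -0.03, 0, 0, 0, 0],
    [0.095, -0.03, -0.03, 0, 0, 0, 0],
    [0.095, 0, 0, 0, 0, 0, 0],
  ],
)

```text
t: 25.65
eef_pos: [0.5298, -0.1603, 0.2986]
ee_rot: [-0.043, 0.984, 0.007, 0.175]
ft_force: [0.4, 0.3, 1.0]
opening: 0.999
grip_force: 0.0
```

```bash
python3 - <<'E'
from h import *
st(); c=vision.camera("side"); q=cloud(c)
cv2.imwrite("pics/s8c.png",cv2.resize(c["frame"][110:310,230:470],None,fx=3,fy=3)[...,::-1])
c2=vision.camera("top"); cv2.imwrite("pics/t8c.png",cv2.resize(c2["frame"][140:340,140:440],None,fx=2.6,fy=2.6)[...,::-1])
for n,qq in (("side",q),("top",cloud(c2))):
  d=(qq-O)@Ro.from_euler('z',YAW).as_matrix()
  for sd in (1,-1):
    s=(abs(d[...,0]-.05)<.05)&(abs(d[...,1]-sd*.075)<.045)&(d[...,2]>.168)&(d[...,2]<.21)
    p=d[s]; p=p[np.isfinite(p).all(1)]
    p=p[p[:,2]>np.percentile(p[:,2],30)]; u,S,v=np.linalg.svd(p-p.mean(0)); nn=v[2]*np.sign(v[2][2])
    print(n,sd,len(p),p.mean(0).round(3),"normal",nn.round(3),"tilt",np.degrees(np.arccos(nn[2])).round(1))
E
```

```text
25.65 p [ 0.5298 -0.1603  0.2986] q [-0.51  0.19  1.83  0.26  0.84 -2.31] F [0.4 0.3 1. ] op 0.999 g 0.0
side 1 148 [0.058 0.074 0.187] normal [-0.141  0.032  0.989] tilt 8.3
side -1 167 [ 0.056 -0.077  0.186] normal [-0.19  -0.002  0.982] tilt 11.0
top 1 214 [0.061 0.074 0.187] normal [-0.15  -0.005  0.989] tilt 8.7
top -1 213 [ 0.058 -0.075  0.186] normal [-0.168 -0.002  0.986] tilt 9.7
```

View pics/s8c.png

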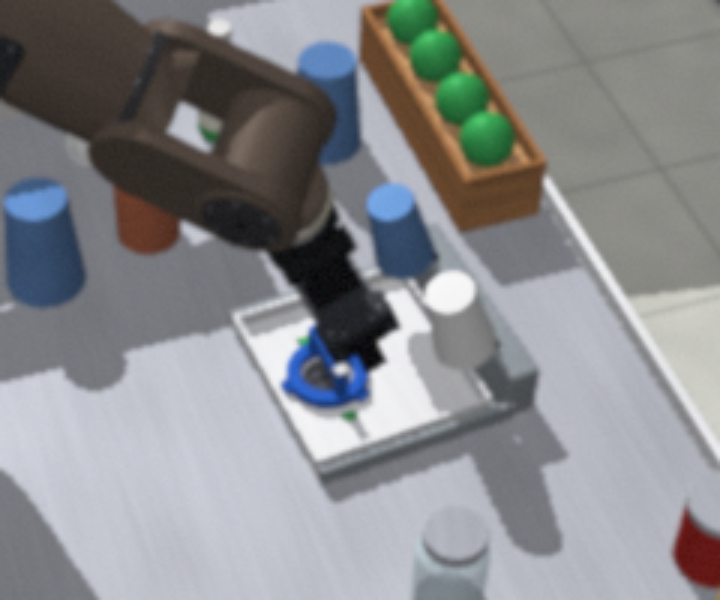

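View pics/t8c.png

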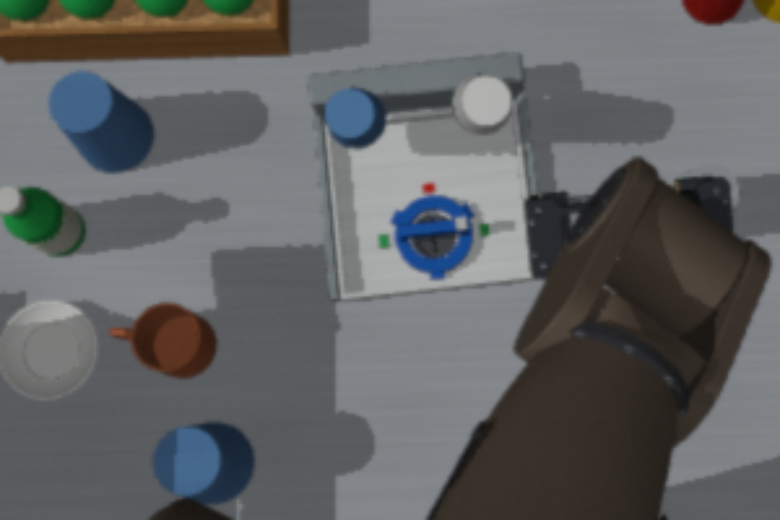

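Both tumblers hang mouth-down with their feet at 187 mm, which is the seated height. The ring bar lies between the green marks and the tray is home, so I'm handing in.

```bash
python3 -c "
from rig import bot
print(bot.finish_job())"
```

```text
the job is handed in; nothing more can be done
None
```

The tray is home, the ring is turned to locked, and the blue tumbler hangs seated on the left peg and the white on the right; I handed the job in at about 26 s of the 67 s, and no verdict was returned.

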